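Find the full screw tin by feel

TASK

Three identical closed tins stand among the things on the repair bench and only one is still well filled with screws. Heft them to feel which is the heaviest, stand the two lighter ones upright in the wooden tray and let go of them (a tin may wait in the tray while you compare), and finish while holding the heaviest one upright in the gripper, still, about 20 cm above the middle of the bench and touching nothing else. Do not drop or tip over a tin, and do not disturb the other things on the bench.

Things in the scene. Friction and masses are not known exactly. Their poses are not given: they have to be found in the camera images.
- tin_a_mid (a point): One of three identical closed round metal tins, bare metal, 52 mm in diameter, 60 mm tall; this point is its centre, 30 mm above its underside, z up along its axis. Starts upright on the bench. What it weighs, and whether it is the heaviest, can only be felt: each tin weighs less than 0.65 kg, and the heaviest weighs at least 0.14 kg more than either of the others, which may differ from each other too. Its letter and place say nothing about its weight.
- tin_b_mid (a point): One of three identical closed round metal tins, bare metal, 52 mm in diameter, 60 mm tall; this point is its centre, 30 mm above its underside, z up along its axis. Starts upright on the bench. What it weighs, and whether it is the heaviest, can only be felt: each tin weighs less than 0.65 kg, and the heaviest weighs at least 0.14 kg more than either of the others, which may differ from each other too. Its letter and place say nothing about its weight.
- tin_c_mid (a point): One of three identical closed round metal tins, bare metal, 52 mm in diameter, 60 mm tall; this point is its centre, 30 mm above its underside, z up along its axis. Starts upright on the bench. What it weighs, and whether it is the heaviest, can only be felt: each tin weighs less than 0.65 kg, and the heaviest weighs at least 0.14 kg more than either of the others, which may differ from each other too. Its letter and place say nothing about its weight.
- tin_a: The same tin; this point is the centre of its underside.
- tin_b: The same tin; this point is the centre of its underside.
- tin_c: The same tin; this point is the centre of its underside.
- tray: The shallow open wooden tray, fixed to the bench: 150 mm along its x, 280 mm along its y (long side), walls 6 mm thick and 20 mm high, floor 6 mm thick, so a tin standing in it has its centre 36 mm above the bench. Origin at the centre of its underside, z up. Three tins fit in a row along its y, 82 mm apart.
- multimeter_mid (a point): Bystander, to be left alone: a grey multimeter lying flat, 75 x 145 x 34 mm. This point is near its middle, x and y along the two sizes.
- board_mid (a point): Bystander, to be left alone: a small green circuit board, 70 x 50 mm, 18 mm high with its parts. This point is near its middle, x and y along the two sizes.
- spool_mid (a point): Bystander, to be left alone: a small reel of solder standing on its flange, 50 mm in diameter, 36 mm high. This point is near its middle, x and y along the two sizes.
- battery_mid (a point): Bystander, to be left alone: a black battery block, 65 x 90 mm, 61 mm high with its terminals. This point is near its middle, x and y along the two sizes.
- screwdriver_grip (a point): Bystander, to be left alone: a green-handled screwdriver lying on the bench, 140 mm long; this point is in the middle of its handle.
There are look-alikes about, which are no part of the job. What is shaped like the tin_a but red or turquoise is not meant. What is shaped like the tin_b but blue is not meant.

How it is judged (in metres and radians):
On the way, in this order (a step that is already met when the one before it is completed fails the run):
1. one of the two lighter tins stands in the tray, let go (((x of tin_a_mid in the frame of tray between -0.069 and 0.069 m and y of tin_a_mid in the frame of tray between -0.134 and 0.134 m and height (world z) of tin_a_mid below 0.042 m and angle between tin_a_mid's own z axis and vertical below 0.1 rad and contact force between the fingers and tin_a below 0.1 N and contact force between tin_a and tray between 0.5 and 4.3 N) or (x of tin_b_mid in the frame of tray between -0.069 and 0.069 m and y of tin_b_mid in the frame of tray between -0.134 and 0.134 m and height (world z) of tin_b_mid below 0.042 m and angle between tin_b_mid's own z axis and vertical below 0.1 rad and contact force between the fingers and tin_b below 0.1 N and contact force between tin_b and tray between 0.5 and 4.3 N) or (x of tin_c_mid in the frame of tray between -0.069 and 0.069 m and y of tin_c_mid in the frame of tray between -0.134 and 0.134 m and height (world z) of tin_c_mid below 0.042 m and angle between tin_c_mid's own z axis and vertical below 0.1 rad and contact force between the fingers and tin_c below 0.1 N and contact force between tin_c and tray between 0.5 and 4.3 N))), for 0.2 s.
2. both lighter tins stand in the tray, let go ((((x of tin_b_mid in the frame of tray between -0.069 and 0.069 m and y of tin_b_mid in the frame of tray between -0.134 and 0.134 m and height (world z) of tin_b_mid below 0.042 m and angle between tin_b_mid's own z axis and vertical below 0.1 rad and contact force between the fingers and tin_b below 0.1 N and contact force between tin_b and tray between 0.5 and 4.3 N) and (x of tin_c_mid in the frame of tray between -0.069 and 0.069 m and y of tin_c_mid in the frame of tray between -0.134 and 0.134 m and height (world z) of tin_c_mid below 0.042 m and angle between tin_c_mid's own z axis and vertical below 0.1 rad and contact force between the fingers and tin_c below 0.1 N and contact force between tin_c and tray between 0.5 and 4.3 N)) or ((x of tin_a_mid in the frame of tray between -0.069 and 0.069 m and y of tin_a_mid in the frame of tray between -0.134 and 0.134 m and height (world z) of tin_a_mid below 0.042 m and angle between tin_a_mid's own z axis and vertical below 0.1 rad and contact force between the fingers and tin_a below 0.1 N and contact force between tin_a and tray between 0.5 and 4.3 N) and (x of tin_c_mid in the frame of tray between -0.069 and 0.069 m and y of tin_c_mid in the frame of tray between -0.134 and 0.134 m and height (world z) of tin_c_mid below 0.042 m and angle between tin_c_mid's own z axis and vertical below 0.1 rad and contact force between the fingers and tin_c below 0.1 N and contact force between tin_c and tray between 0.5 and 4.3 N)) or ((x of tin_a_mid in the frame of tray between -0.069 and 0.069 m and y of tin_a_mid in the frame of tray between -0.134 and 0.134 m and height (world z) of tin_a_mid below 0.042 m and angle between tin_a_mid's own z axis and vertical below 0.1 rad and contact force between the fingers and tin_a below 0.1 N and contact force between tin_a and tray between 0.5 and 4.3 N) and (x of tin_b_mid in the frame of tray between -0.069 and 0.069 m and y of tin_b_mid in the frame of tray between -0.134 and 0.134 m and height (world z) of tin_b_mid below 0.042 m and angle between tin_b_mid's own z axis and vertical below 0.1 rad and contact force between the fingers and tin_b below 0.1 N and contact force between tin_b and tray between 0.5 and 4.3 N)))), for 0.2 s.
At the end, for the whole second after the job is handed in: The fingers hold the heaviest tin with its centre over 15 cm above the bench, within 20 degrees of upright, still, |y| under 48 cm, touching no tray or tin; both lighter tins (pressing the tray with under 4.3 N) stand in it within 6 degrees of upright, at rest, let go (((height (world z) of tin_a_mid above 0.15 m and world y of tin_a_mid between -0.48 and 0.48 m and angle between tin_a_mid's own z axis and vertical below 0.35 rad and linear speed of tin_a below 0.05 m/s and contact force between the fingers and tin_a above 1 N and contact force between tin_a and tray below 0.1 N and contact force between tin_a and tin_b below 0.1 N and contact force between tin_a and tin_c below 0.1 N and (x of tin_b_mid in the frame of tray between -0.069 and 0.069 m and y of tin_b_mid in the frame of tray between -0.134 and 0.134 m and height (world z) of tin_b_mid below 0.042 m and angle between tin_b_mid's own z axis and vertical below 0.1 rad and contact force between the fingers and tin_b below 0.1 N and contact force between tin_b and tray between 0.5 and 4.3 N) and (x of tin_c_mid in the frame of tray between -0.069 and 0.069 m and y of tin_c_mid in the frame of tray between -0.134 and 0.134 m and height (world z) of tin_c_mid below 0.042 m and angle between tin_c_mid's own z axis and vertical below 0.1 rad and contact force between the fingers and tin_c below 0.1 N and contact force between tin_c and tray between 0.5 and 4.3 N) and linear speed of each of tin_b, tin_c below 0.03 m/s) or (height (world z) of tin_b_mid above 0.15 m and world y of tin_b_mid between -0.48 and 0.48 m and angle between tin_b_mid's own z axis and vertical below 0.35 rad and linear speed of tin_b below 0.05 m/s and contact force between the fingers and tin_b above 1 N and contact force between tin_b and tray below 0.1 N and contact force between tin_b and tin_a below 0.1 N and contact force between tin_b and tin_c below 0.1 N and (x of tin_a_mid in the frame of tray between -0.069 and 0.069 m and y of tin_a_mid in the frame of tray between -0.134 and 0.134 m and height (world z) of tin_a_mid below 0.042 m and angle between tin_a_mid's own z axis and vertical below 0.1 rad and contact force between the fingers and tin_a below 0.1 N and contact force between tin_a and tray between 0.5 and 4.3 N) and (x of tin_c_mid in the frame of tray between -0.069 and 0.069 m and y of tin_c_mid in the frame of tray between -0.134 and 0.134 m and height (world z) of tin_c_mid below 0.042 m and angle between tin_c_mid's own z axis and vertical below 0.1 rad and contact force between the fingers and tin_c below 0.1 N and contact force between tin_c and tray between 0.5 and 4.3 N) and linear speed of each of tin_a, tin_c below 0.03 m/s) or (height (world z) of tin_c_mid above 0.15 m and world y of tin_c_mid between -0.48 and 0.48 m and angle between tin_c_mid's own z axis and vertical below 0.35 rad and linear speed of tin_c below 0.05 m/s and contact force between the fingers and tin_c above 1 N and contact force between tin_c and tray below 0.1 N and contact force between tin_c and tin_a below 0.1 N and contact force between tin_c and tin_b below 0.1 N and (x of tin_a_mid in the frame of tray between -0.069 and 0.069 m and y of tin_a_mid in the frame of tray between -0.134 and 0.134 m and height (world z) of tin_a_mid below 0.042 m and angle between tin_a_mid's own z axis and vertical below 0.1 rad and contact force between the fingers and tin_a below 0.1 N and contact force between tin_a and tray between 0.5 and 4.3 N) and (x of tin_b_mid in the frame of tray between -0.069 and 0.069 m and y of tin_b_mid in the frame of tray between -0.134 and 0.134 m and height (world z) of tin_b_mid below 0.042 m and angle between tin_b_mid's own z axis and vertical below 0.1 rad and contact force between the fingers and tin_b below 0.1 N and contact force between tin_b and tray between 0.5 and 4.3 N) and linear speed of each of tin_a, tin_b below 0.03 m/s))); the arm keeps its last pose, push and grip.
It fails at once if a tin is tipped over (angle between any of tin_a_mid, tin_b_mid, tin_c_mid's own z axis and vertical above 0.8 rad).
It fails at once if a tin is dropped: it falls freely from more than about 3 cm ((height (world z) of tin_a_mid above 0.05 m and linear speed of tin_a above 0.5 m/s and contact force between the fingers and tin_a below 0.05 N) or (height (world z) of tin_b_mid above 0.05 m and linear speed of tin_b above 0.5 m/s and contact force between the fingers and tin_b below 0.05 N) or (height (world z) of tin_c_mid above 0.05 m and linear speed of tin_c above 0.5 m/s and contact force between the fingers and tin_c below 0.05 N)).
It fails at once if a bystander is shifted by more than 3 cm (distance of any of multimeter_mid, board_mid, spool_mid, battery_mid, screwdriver_grip from where it was at the start of the episode above 0.03 m).
It also fails if it takes over 72 s, if anything falls off the work surface, if the arm or the gripper's body presses on something with over 40 N, if the wrist force passes 120 N, or if a joint passes its speed limit or range.

ROBOT

A 6-joint arm with a two-finger parallel gripper is mounted at the origin on the work surface. World frame = base frame: x ahead of the robot, y to its left, z up, the work surface at z = 0. Lengths are in m, angles in degrees, forces in N, time in s.
With the tool pointing down it reaches from about 0.225 to 0.725 m from the base axis. Payload 3.1 kg.
Tool frame: the origin (TCP) lies at the very end of the fingers, on their centre line; the grasp point (between the pads) lies arm.grip_point_offset behind it (arm.grip_point_offset is the distance from the TCP to the grasp point, in m); z points along the fingers, y is the line along which they close (so a half turn about z gives the same grasp; the last joint's range is limited). The gripper opens to 85 mm and grips with 20 to 120 N. Pads are 22 mm wide; open, the fingers measure 114 mm over their backs; the gripper's body (76 mm by 85 mm) begins 54 mm behind the grasp point. The pads swing forward as they close: fully open they stand 13 mm farther back than shut.
Start: joints at [58.797, 2.75, 5.684, 92.934, 0, 82.678], TCP at [0.213, 0.48, 0.201] pointing down, gripper open.
Joint ranges: [-166.93, 166.93], [-56.73, 111.36], [-69.38, 81.34], [-121.58, 131.49], [-85.45, 84.26], [-180, 180]. Speed limits (degrees/s): [159.86, 159.86, 180, 180, 180, 180].

INTERFACE

Orientations are given as a 3x3 rotation matrix whose columns are the frame's x, y, z axes.
In Python, from station import sensors, vision, arm gives the robot as it stands.
- The arm moves only by the tool jog_arm, never from a script. Its argument "plan" is a list that holds one entry, the list of rows, each a list of 6 numbers: the shift along the world's x, y, z in cm, then the turn, a rotation vector about the world's x, y, z in degrees. A call has 1 to 8 rows; each row is the pose to reach, as a shift and turn from the pose commanded when the call began; what a row does not reach only later rows make up. A row lasts 1/10 s, in which the tool goes at most 50 mm and 8.59 degrees, less where a joint would pass 70% of its speed; a pose out of reach is approached as far as the arm can. A call with a gripper value outside its range is refused whole. "claw" is the opening, from 0 (shut) to 1 (fully open), set as the call begins (left out, the last holds). The fingers move at their own pace and stop on an object; "grip_force" is the grip in N (left out, the last holds). Time passes only in rows, so rows that repeat a pose let the fingers close. It gives the time, the measured TCP pose, the force, the opening and the grip force at its end, in the units of the state.
- sensors.get_obs(): the state, without advancing time (a new reading comes with each control period).
- vision.read_camera(name): name is "side" or "top"; returns (picture, depth): 384x512x3 uint8, red, green, blue; 384x512 float32, m along the optical axis (not along the pixel's ray), 0 where there is no reading.
- vision.get_calibration(name): a dict with "camera_matrix" (3x3 intrinsics, pixels), "R" (3x3) and "t" (3): a world point X has camera coordinates R X + t. Camera axes: x right, y down, z forward; pixel columns grow to the right and rows downward; lengths in m; the calibration is good to about 2 mm. A picture is of the moment at which its call begins. get_calibration takes no time and is no camera call.
- arm.close_job(): hands the job in; it is judged then, once.
The state is a dict: "clock": time; "joints": joint angles; "joint_velocities": joint speeds; "joint_efforts": joint torques, N m; "tool_pos": TCP position; "ee_rot": TCP orientation; "contact_force": force on the tool from outside, world axes, zero at the start; "moment": the same for the moment, N m; "finger_gap": opening from 0.0 (shut) to 1.0 (fully open); "grasp_force": force on a finger pad.
Only numpy, scipy, OpenCV 4.12 (cv2) and the standard library are available. Lean on these libraries where they do the work, as an engineer would, in place of code of your own. Each camera call takes 0.05 s, during which the arm holds its last target. There are 200 camera calls.

## Working session

There is one attempt and no reset: what is moved stays moved. The work goes in short steps, Python scripts to look and compute and a tool call to move; the robot and the scene stay as the last step left them, time stands still between calls to the robot, and variables do not carry over. Pictures are saved under pics/ and viewed, at most 10 in all, crops included, and the job is handed in when it is done.

Besides the shell and the picture viewer there is one more tool, called after ">>>" in YAML: its name, and indented under it one key for each argument. jog_arm: Moves the arm, as the interface text tells. Its arguments: {"type":"object","properties":{"plan":{"type":"array"},"claw":{"type":"number"},"grip_force":{"type":"number"}},"required":["plan"]}

```bash
mkdir -p pics; ls; python3 - <<'E'
from station import sensors, vision, arm
import cv2,numpy as np
o=sensors.get_obs()
for k,v in o.items(): print(k,np.round(v,3).tolist())
print(arm.grip_point_offset)
ims=[]
for n in("top","side"):
    p,d=vision.read_camera(n); np.savez(f"{n}0.npz",p=p,d=d)
    c=vision.get_calibration(n); print(n,np.round(c["camera_matrix"],1).tolist(),np.round(c["R"],3).tolist(),np.round(c["t"],3).tolist())
    cv2.imwrite(f"pics/{n}0.png",cv2.resize(p[:,:,::-1],(800,600)))
E
```

```text
pics
clock 0.0
joints [58.797, 2.794, 5.589, 92.931, 0.001, 82.678]
joint_velocities [0.006, 0.023, -0.008, -0.04, -0.002, 0.044]
joint_efforts [-0.0, -33.879, 32.001, 0.02, -0.0, 0.0]
tool_pos [0.212, 0.479, 0.199]
ee_rot [[-0.914, 0.405, -0.001], [0.405, 0.914, -0.002], [0.0, -0.002, -1.0]]
contact_force [-0.23, 0.885, 0.949]
moment [0.013, -0.023, 0.01]
grasp_force 0.0
finger_gap 0.997
0.0187
top [[444.5, 0.0, 260.5], [0.0, 444.5, 196.0], [0.0, 0.0, 1.0]] [[0.029, -0.999, -0.013], [-0.997, -0.028, -0.077], [0.076, 0.015, -0.997]] [0.053, 0.521, 1.031]
side [[367.4, 0.0, 253.6], [0.0, 367.4, 191.8], [0.0, 0.0, 1.0]] [[0.911, -0.412, -0.009], [-0.232, -0.495, -0.837], [0.341, 0.765, -0.547]] [-0.43, 0.173, 0.724]
```

View pics/top0.png

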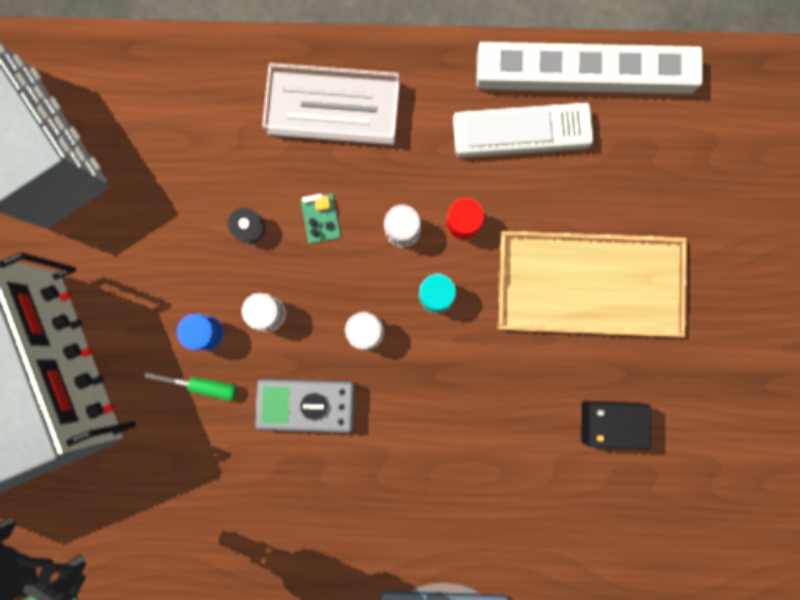

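View pics/side0.png

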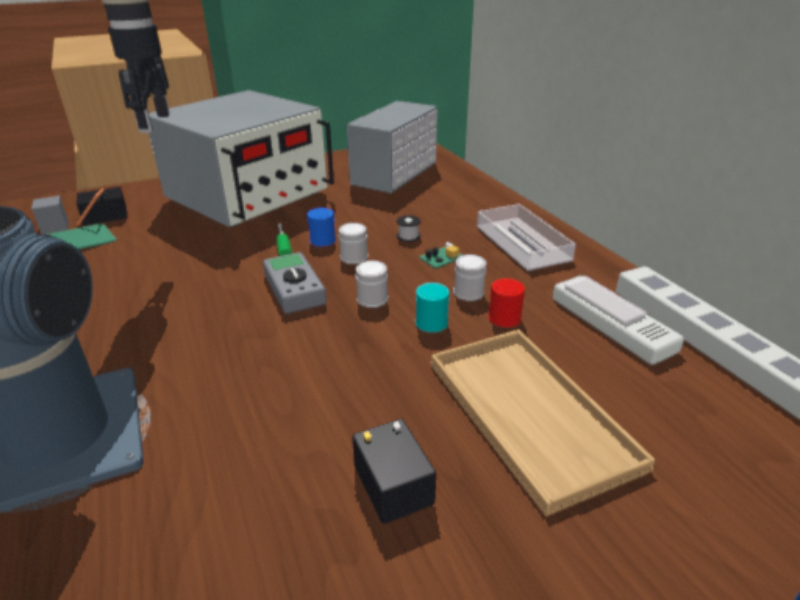

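Top view (800x600 pixels): three bare-metal tins at (402,225), (263,312) and (365,330). The look-alikes are red (465,217), turquoise (437,293) and blue (200,331), and are ruled out by colour. The tray is at (593,285). I'll confirm with one crop and measure.

```bash
cat > h.py <<'E'
from station import sensors, vision, arm
import cv2,numpy as np
def cloud(n,p=None,d=None):
    if d is None: p,d=vision.read_camera(n)
    c=vision.get_calibration(n);K=c["camera_matrix"];R=np.array(c["R"]);t=np.array(c["t"])
    v,u=np.mgrid[:384,:512]
    X=np.stack([(u-K[0][2])/K[0][0]*d,(v-K[1][2])/K[1][1]*d,d],-1)
    W=(X-t)@R
    W[d==0]=np.nan
    return p,W
E
python3 - <<'E'
from h import *
z=np.load("top0.npz");p,W=cloud("top",z["p"],z["d"])
def rep(name,u,v,r,zlo,zhi):
    u/=1.5625;v/=1.5625
    s=W[int(v-r):int(v+r),int(u-r):int(u+r)].reshape(-1,3);s=s[(s[:,2]>zlo)&(s[:,2]<zhi)]
    if len(s)<5: print(name,"none");return
    c,rad=cv2.minEnclosingCircle(s[:,:2].astype(np.float32)); b=cv2.minAreaRect(s[:,:2].astype(np.float32))
    print(name,"mean",s.mean(0).round(3),"circ",np.round(c,4),round(rad,4),"rect",np.round(b[0],3),np.round(b[1],3),round(b[2],1),"ztop",np.percentile(s[:,2],95).round(3),len(s))
for n,u,v in[("tin1",402,225),("tin2",263,312),("tin3",365,330),("red",465,217),("turq",437,293),("blue",200,331)]: rep(n,u,v,20,.054,.075)
rep("meter",305,406,45,.01,.06);rep("battery",616,426,35,.02,.08);rep("spool",246,225,20,.015,.06);rep("board",321,218,22,.006,.04);rep("driver",190,385,36,.006,.05)
rep("tray",593,285,75,.014,.026);rep("trayfloor",593,285,25,.0,.026)
cv2.imwrite("pics/crop.png",cv2.resize(p[120:240,110:320,::-1],None,fx=3.7,fy=3.7,interpolation=cv2.INTER_CUBIC))
E
```

```text
tin1 mean [0.642 0.079 0.06 ] circ [0.6424 0.0787] 0.0261 rect [0.642 0.079] [0.051 0.05 ] 88.9 ztop 0.063 392
tin2 mean [0.505 0.282 0.06 ] circ [0.5064 0.2832] 0.0264 rect [0.505 0.283] [0.05 0.05] 24.3 ztop 0.063 402
tin3 mean [0.482 0.131 0.06 ] circ [0.482 0.131] 0.0259 rect [0.482 0.131] [0.048 0.051] 1.2 ztop 0.063 402
red mean [ 0.655 -0.015  0.06 ] circ [ 0.655 -0.015] 0.0261 rect [ 0.655 -0.014] [0.052 0.048] 1.6 ztop 0.063 395
turq mean [0.541 0.024 0.06 ] circ [0.5417 0.0239] 0.026 rect [0.541 0.024] [0.05 0.05] 49.1 ztop 0.063 400
blue mean [0.473 0.376 0.06 ] circ [0.4733 0.3764] 0.0263 rect [0.473 0.376] [0.05  0.051] 64.5 ztop 0.063 406
meter mean [0.372 0.213 0.035] circ [0.4228 0.2179] 0.1147 rect [0.381 0.198] [0.13  0.229] 24.8 ztop 0.042 2114
battery mean [ 0.356 -0.241  0.053] circ [ 0.3546 -0.243 ] 0.053 rect [ 0.355 -0.244] [0.091 0.065] 89.6 ztop 0.058 1269
spool mean [0.639 0.318 0.035] circ [0.6392 0.3179] 0.0252 rect [0.64  0.317] [0.048 0.049] 3.5 ztop 0.038 351
board mean [0.662 0.209 0.013] circ [0.6567 0.2049] 0.0411 rect [0.656 0.21 ] [0.074 0.046] 5.3 ztop 0.019 215
driver mean [0.402 0.37  0.022] circ [0.3982 0.3971] 0.093 rect [0.388 0.395] [0.107 0.173] 32.5 ztop 0.043 486
tray mean [ 0.563 -0.217  0.019] circ [ 0.5591 -0.192 ] 0.1765 rect [ 0.513 -0.193] [0.317 0.254] 89.7 ztop 0.022 982
trayfloor mean [ 0.564 -0.214  0.006] circ [ 0.5638 -0.2141] 0.084 rect [ 0.564 -0.214] [0.119 0.12 ] 1.5 ztop 0.009 2495
```

View pics/crop.png

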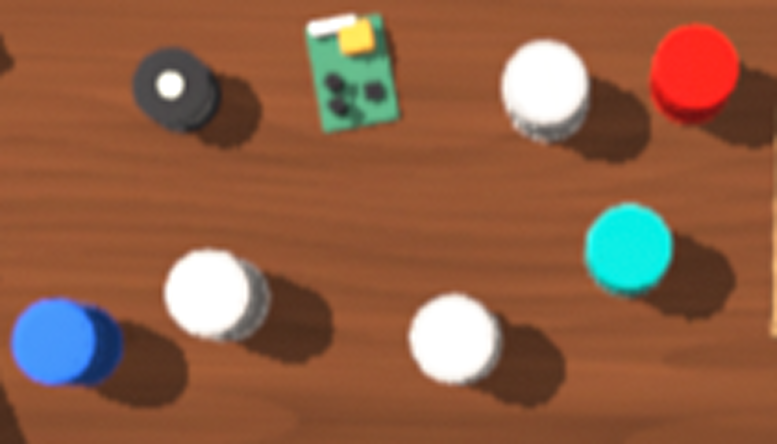

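The crop confirms bare-metal tins at (545,90), (210,295) and (455,338), with the coloured ones distinct. Diameter and height come out at 52 and 60 mm, as they should. The current gripper yaw clears the neighbours of all three, so I start with tin3 at (0.482, 0.131).

>>> jog_arm:
  plan:
    - [[2.7,-3.5,-0.5,0,0,0],[5.4,-7,-1,0,0,0],[8.1,-10.5,-1.5,0,0,0],[10.8,-14,-2,0,0,0],[13.5,-17.5,-2.5,0,0,0],[16.2,-21,-3,0,0,0],[18.9,-24.5,-3.5,0,0,0],[21.6,-28,-4,0,0,0]]
  claw: 1
  grip_force: 40

```text
clock: 0.9
tool_pos: [0.429, 0.1984, 0.16]
ee_rot: [[-0.914, 0.405, -0.001], [0.405, 0.914, -0.0], [0.001, -0.0, -1.0]]
contact_force: [0.3, 0.1, -0.9]
finger_gap: 1.001
grasp_force: 0.0
```

>>> jog_arm:
  plan:
    - [[2.7,-3.5,0,0,0,0],[5.3,-6.9,0,0,0,0],[5.3,-6.9,-2,0,0,0],[5.3,-6.9,-4,0,0,0],[5.3,-6.9,-6,0,0,0],[5.3,-6.9,-6,0,0,0],[5.3,-6.9,-6,0,0,0],[5.3,-6.9,-6,0,0,0]]

```text
clock: 1.7
tool_pos: [0.4822, 0.1313, 0.1018]
ee_rot: [[-0.915, 0.405, 0.002], [0.405, 0.915, 0.0], [-0.002, 0.001, -1.0]]
contact_force: [0.6, 0.3, -0.0]
finger_gap: 1.0
grasp_force: 0.0
```

>>> jog_arm:
  plan:
    - [[0,0,-2.5,0,0,0],[0,0,-5,0,0,0],[0,0,-7,0,0,0],[0,0,-8.3,0,0,0],[0,0,-8.3,0,0,0]]

```text
clock: 2.2
tool_pos: [0.4804, 0.131, 0.0165]
ee_rot: [[-0.915, 0.405, -0.003], [0.405, 0.915, -0.0], [0.002, -0.001, -1.0]]
contact_force: [0.6, -0.4, -0.8]
finger_gap: 1.004
grasp_force: 0.0
```

>>> jog_arm:
  plan:
    - [[0,0,0,0,0,0],[0,0,0,0,0,0],[0,0,0,0,0,0],[0,0,0,0,0,0],[0,0,0,0,0,0],[0,0,0,0,0,0],[0,0,0,0,0,0],[0,0,0,0,0,0]]
  claw: 0
  grip_force: 40

```text
clock: 3.0
tool_pos: [0.4833, 0.1311, 0.0197]
ee_rot: [[-0.914, 0.405, 0.004], [0.405, 0.914, 0.0], [-0.003, 0.002, -1.0]]
contact_force: [-0.2, -0.3, 5.8]
finger_gap: 0.578
grasp_force: 41.9
```

>>> jog_arm:
  plan:
    - [[0,0,1,0,0,0],[0,0,3,0,0,0],[0,0,5.5,0,0,0],[0,0,8,0,0,0],[0,0,10,0,0,0],[0,0,11,0,0,0],[0,0,11,0,0,0],[0,0,11,0,0,0]]

```text
clock: 3.8
tool_pos: [0.481, 0.131, 0.1267]
ee_rot: [[-0.914, 0.405, -0.002], [0.405, 0.914, -0.0], [0.001, -0.001, -1.0]]
contact_force: [-0.0, -0.8, -1.4]
finger_gap: 0.575
grasp_force: 41.8
```

>>> jog_arm:
  plan:
    - [[0,0,0,0,0,0],[0,0,0,0,0,0],[0,0,0,0,0,0],[0,0,0,0,0,0]]

```text
clock: 4.2
tool_pos: [0.4812, 0.131, 0.127]
ee_rot: [[-0.914, 0.405, -0.001], [0.405, 0.914, -0.0], [0.001, -0.001, -1.0]]
contact_force: [-0.5, -0.2, -1.5]
finger_gap: 0.579
grasp_force: 41.8
```

```bash
cat > w.py <<'E'
from h import *
F=[]
for i in range(10):
    vision.read_camera("top"); o=sensors.get_obs(); F.append(list(o["contact_force"])+list(o["joint_efforts"]))
F=np.array(F);print(F.mean(0).round(2),F.std(0).round(2),o["tool_pos"],o["finger_gap"],o["clock"])
E
python3 w.py
```

```text
[  0.31   0.08  -1.48  -0.   -31.95  32.87   0.     0.    -0.  ] [0.34 0.43 0.62 0.   0.02 0.03 0.   0.   0.  ] [0.48159608 0.13105054 0.1276948 ] 0.5771556809140309 4.7
```

About 1.5 N, so roughly 0.15 kg. It can't be the heaviest, so it goes in the tray at (0.563, -0.264).

>>> jog_arm:
  plan:
    - [[0.3,-1.5,0,0,0,0],[0.9,-4.5,0,0,0,0],[1.7,-8.3,0,0,0,0],[2.5,-12.3,0,0,0,0],[3.3,-16.3,0,0,0,0],[4.1,-20.3,0,0,0,0],[4.9,-24.3,0,0,0,0],[5.7,-28.3,0,0,0,0]]

```text
clock: 5.5
tool_pos: [0.5388, -0.1537, 0.1277]
ee_rot: [[-0.914, 0.405, 0.0], [0.405, 0.914, 0.0], [-0.0, 0.0, -1.0]]
contact_force: [1.8, -0.0, -0.9]
finger_gap: 0.579
grasp_force: 41.9
```

>>> jog_arm:
  plan:
    - [[0.8,-4,0,0,0,0],[1.6,-7.7,0,0,0,0],[2.1,-10,0,0,0,0],[2.4,-11.2,0,0,0,0],[2.4,-11.2,-1,0,0,0],[2.4,-11.2,-3,0,0,0],[2.4,-11.2,-5,0,0,0],[2.4,-11.2,-7,0,0,0]]

```text
clock: 6.3
tool_pos: [0.5622, -0.2617, 0.0563]
ee_rot: [[-0.915, 0.403, -0.001], [0.403, 0.915, 0.001], [0.001, 0.001, -1.0]]
contact_force: [-0.2, 0.4, -1.5]
finger_gap: 0.578
grasp_force: 41.9
```

>>> jog_arm:
  plan:
    - [[0,0,-1,0,0,0],[0,0,-2,0,0,0],[0,0,-2.7,0,0,0],[0,0,-3.1,0,0,0],[0,0,-3.3,0,0,0],[0,0,-3.3,0,0,0],[0,0,-3.3,0,0,0],[0,0,-3.3,0,0,0]]

```text
clock: 7.1
tool_pos: [0.5633, -0.2643, 0.0258]
ee_rot: [[-0.914, 0.405, 0.002], [0.405, 0.914, -0.001], [-0.002, 0.0, -1.0]]
contact_force: [-0.9, 0.9, 3.0]
finger_gap: 0.579
grasp_force: 42.3
```

>>> jog_arm:
  plan:
    - [[0,0,0,0,0,0],[0,0,0,0,0,0],[0,0,0,0,0,0],[0,0,0,0,0,0],[0,0,0,0,0,0],[0,0,0,0,0,0],[0,0,0,0,0,0]]
  claw: 1

```text
clock: 7.8
tool_pos: [0.5625, -0.264, 0.0246]
ee_rot: [[-0.914, 0.405, -0.0], [0.405, 0.914, -0.0], [0.0, -0.0, -1.0]]
contact_force: [-0.0, 0.2, 0.1]
finger_gap: 1.001
grasp_force: 0.0
```

>>> jog_arm:
  plan:
    - [[0,0,1,0,0,0],[0,0,3,0,0,0],[0,0,6,0,0,0],[0,0,9,0,0,0],[0,0,11,0,0,0],[0,0,12,0,0,0]]

```text
clock: 8.4
tool_pos: [0.564, -0.2648, 0.1486]
ee_rot: [[-0.914, 0.405, 0.005], [0.405, 0.914, -0.003], [-0.006, -0.001, -1.0]]
contact_force: [0.1, -1.1, -0.0]
finger_gap: 1.0
grasp_force: 0.0
```

```bash
python3 w.py; python3 - <<'E'
from h import *
p,W=cloud("side")
m=(abs(W[...,0]-.563)<.05)&(abs(W[...,1]+.264)<.05)&(W[...,2]>.03)&(W[...,2]<.085)
s=W[m];t=s[s[:,2]>.06];print(len(s),len(t),s[:,2].max(),t.mean(0),cv2.minEnclosingCircle(t[:,:2].astype(np.float32)))
E
```

```text
[ 2.000e-02 -8.000e-02  4.000e-02 -0.000e+00 -4.343e+01  3.222e+01
  4.000e-02 -0.000e+00 -0.000e+00] [0.43 0.62 0.5  0.04 1.62 1.21 0.05 0.   0.  ] [ 0.56190479 -0.26358337  0.14325873] 1.0034970329475124 8.9
833 488 0.06860022561251879 [ 0.56173501 -0.26781358  0.06577991] ((0.5641929507255554, -0.2659532427787781), 0.026655161753296852)
```

The first tin stands in the tray at the expected height (top at 66 mm). Tin1 is next.

>>> jog_arm:
  plan:
    - [[0.5,2.3,0,0,0,0],[1.6,6.9,0,0,0,0],[2.7,11.6,0,0,0,0],[3.8,16.3,0,0,0,0],[4.9,21,0,0,0,0],[6,25.7,0,0,0,0],[7,30.2,0,0,0,0],[7.9,34.3,0,0,0,0]]

```text
clock: 9.75
tool_pos: [0.6416, 0.0814, 0.1444]
ee_rot: [[-0.915, 0.404, -0.0], [0.404, 0.915, 0.0], [0.0, 0.0, -1.0]]
contact_force: [1.4, -1.1, 0.3]
finger_gap: 1.004
grasp_force: 0.0
```

>>> jog_arm:
  plan:
    - [[0,0,0,0,0,0],[0,0,-2,0,0,0],[0,0,-4,0,0,0],[0,0,-4,0,0,0],[0,0,-4,0,0,0]]

```text
clock: 10.25
tool_pos: [0.6408, 0.0784, 0.1041]
ee_rot: [[-0.914, 0.405, -0.002], [0.405, 0.914, -0.0], [0.002, -0.001, -1.0]]
contact_force: [0.9, -0.4, 0.8]
finger_gap: 1.0
grasp_force: 0.0
```

>>> jog_arm:
  plan:
    - [[0,0,-2.5,0,0,0],[0,0,-5,0,0,0],[0,0,-7.3,0,0,0],[0,0,-8.6,0,0,0],[0,0,-8.6,0,0,0]]

```text
clock: 10.75
tool_pos: [0.6402, 0.0786, 0.0171]
ee_rot: [[-0.914, 0.405, -0.003], [0.405, 0.914, -0.0], [0.003, -0.001, -1.0]]
contact_force: [-0.3, -0.4, -0.2]
finger_gap: 0.996
grasp_force: 0.0
```

>>> jog_arm:
  plan:
    - [[0,0,0,0,0,0],[0,0,0,0,0,0],[0,0,0,0,0,0],[0,0,0,0,0,0],[0,0,0,0,0,0],[0,0,0,0,0,0],[0,0,0,0,0,0],[0,0,0,0,0,0]]
  claw: 0
  grip_force: 40

```text
clock: 11.55
tool_pos: [0.6432, 0.079, 0.0216]
ee_rot: [[-0.914, 0.405, 0.004], [0.405, 0.914, -0.0], [-0.004, 0.001, -1.0]]
contact_force: [-1.2, -1.3, 6.5]
finger_gap: 0.575
grasp_force: 41.0
```

>>> jog_arm:
  plan:
    - [[0,0,1,0,0,0],[0,0,3,0,0,0],[0,0,5.5,0,0,0],[0,0,8,0,0,0],[0,0,10,0,0,0],[0,0,11,0,0,0],[0,0,11,0,0,0],[0,0,11,0,0,0]]

```text
clock: 12.35
tool_pos: [0.641, 0.0791, 0.1274]
ee_rot: [[-0.914, 0.405, -0.002], [0.405, 0.914, -0.0], [0.002, -0.001, -1.0]]
contact_force: [0.5, 0.2, -4.0]
finger_gap: 0.573
grasp_force: 42.0
```

```bash
python3 w.py
```

```text
[ 1.700e-01  9.000e-02 -2.810e+00  0.000e+00 -4.793e+01  3.374e+01
  1.000e-02  0.000e+00 -0.000e+00] [0.34 0.73 0.46 0.   0.39 0.3  0.01 0.   0.  ] [0.64141415 0.0790487  0.12836944] 0.5704766245091126 12.85
```

About 2.8 N (0.29 kg). It goes in the tray at (0.563, -0.164), as the task allows, while I check the third.

>>> jog_arm:
  plan:
    - [[-0.5,-1.5,0,0,0,0],[-1.5,-4.5,0,0,0,0],[-2.7,-8.3,0,0,0,0],[-4,-12.3,0,0,0,0],[-5.3,-16.3,0,0,0,0],[-6.6,-20.3,0,0,0,0],[-7.5,-23,0,0,0,0],[-7.9,-24.3,0,0,0,0]]

```text
clock: 13.65
tool_pos: [0.561, -0.1674, 0.1289]
ee_rot: [[-0.913, 0.408, -0.0], [0.408, 0.913, -0.001], [-0.0, -0.001, -1.0]]
contact_force: [0.3, -0.3, -3.0]
finger_gap: 0.569
grasp_force: 42.2
```

>>> jog_arm:
  plan:
    - [[0,0,0,0,0,0],[0,0,-1,0,0,0],[0,0,-3,0,0,0],[0,0,-5,0,0,0],[0,0,-7,0,0,0],[0,0,-8,0,0,0],[0,0,-8,0,0,0]]

```text
clock: 14.35
tool_pos: [0.5609, -0.1618, 0.0458]
ee_rot: [[-0.915, 0.403, -0.005], [0.403, 0.915, 0.002], [0.005, 0.0, -1.0]]
contact_force: [-0.1, 0.3, -3.4]
finger_gap: 0.568
grasp_force: 42.2
```

>>> jog_arm:
  plan:
    - [[0,0,-1,0,0,0],[0,0,-1.7,0,0,0],[0,0,-2.2,0,0,0],[0,0,-2.4,0,0,0],[0,0,-2.4,0,0,0],[0,0,-2.4,0,0,0],[0,0,-2.4,0,0,0]]

```text
clock: 15.05
tool_pos: [0.5634, -0.1641, 0.0278]
ee_rot: [[-0.914, 0.405, 0.003], [0.405, 0.914, -0.001], [-0.003, 0.0, -1.0]]
contact_force: [-3.6, 2.1, 6.5]
finger_gap: 0.575
grasp_force: 43.2
```

>>> jog_arm:
  plan:
    - [[0,0,0.2,0,0,0],[0,0,0.2,0,0,0],[0,0,0.2,0,0,0],[0,0,0.2,0,0,0],[0,0,0.2,0,0,0],[0,0,0.2,0,0,0],[0,0,0.2,0,0,0]]
  claw: 1

```text
clock: 15.75
tool_pos: [0.5624, -0.1639, 0.0264]
ee_rot: [[-0.914, 0.405, -0.0], [0.405, 0.914, 0.0], [0.0, -0.0, -1.0]]
contact_force: [-0.8, -0.3, -1.4]
finger_gap: 1.006
grasp_force: 0.0
```

>>> jog_arm:
  plan:
    - [[0,0,1,0,0,0],[0,0,3,0,0,0],[0,0,6,0,0,0],[0,0,9,0,0,0],[0,0,11,0,0,0],[0,0,12,0,0,0]]

```text
clock: 16.35
tool_pos: [0.5641, -0.1646, 0.1504]
ee_rot: [[-0.914, 0.405, 0.005], [0.405, 0.914, -0.002], [-0.005, 0.0, -1.0]]
contact_force: [0.8, 0.4, 1.0]
finger_gap: 1.001
grasp_force: 0.0
```

```bash
python3 - <<'E'
from h import *
p,W=cloud("side")
for y in(-.264,-.164):
    m=(abs(W[...,0]-.563)<.045)&(abs(W[...,1]-y)<.045)&(W[...,2]>.06)&(W[...,2]<.085)
    t=W[m];print(len(t),t.mean(0),t[:,2].max(),cv2.minEnclosingCircle(t[:,:2].astype(np.float32)))
p,W=cloud("top")
m=(abs(W[...,0]-.506)<.05)&(abs(W[...,1]-.283)<.05)&(W[...,2]>.054)&(W[...,2]<.07)
t=W[m];print(t.mean(0),cv2.minEnclosingCircle(t[:,:2].astype(np.float32)))
print(sensors.get_obs()["tool_pos"])
E
```

```text
489 [ 0.56173609 -0.2679052   0.06574104] 0.0684987241009284 ((0.5634409189224243, -0.26530003547668457), 0.02702750638127327)
358 [ 0.56248921 -0.16823334  0.06570342] 0.06869345264929522 ((0.5647103786468506, -0.1659809798002243), 0.02712368778884411)
[0.5054027  0.28252608 0.0597887 ] ((0.5058484673500061, 0.28299424052238464), 0.02606509067118168)
[ 0.56385586 -0.16450113  0.1491257 ]
```

Both stand upright. Now the third tin at (0.506, 0.283).

>>> jog_arm:
  plan:
    - [[-0.3,2.3,0,0,0,0],[-0.9,6.9,0,0,0,0],[-1.5,11.6,0,0,0,0],[-2.1,16.3,0,0,0,0],[-2.7,21,0,0,0,0],[-3.3,25.7,0,0,0,0],[-3.9,30.4,0,0,0,0],[-4.5,35,0,0,0,0]]

```text
clock: 17.25
tool_pos: [0.5159, 0.1877, 0.1447]
ee_rot: [[-0.914, 0.405, -0.003], [0.405, 0.914, -0.001], [0.002, -0.002, -1.0]]
contact_force: [-0.2, -0.5, -0.0]
finger_gap: 0.999
grasp_force: 0.0
```

>>> jog_arm:
  plan:
    - [[-0.5,4,0,0,0,0],[-0.9,7.4,0,0,0,0],[-1.2,9.7,0,0,0,0],[-1.2,9.7,-2,0,0,0],[-1.2,9.7,-4,0,0,0],[-1.2,9.7,-4,0,0,0],[-1.2,9.7,-4,0,0,0]]

```text
clock: 17.95
tool_pos: [0.5043, 0.2825, 0.105]
ee_rot: [[-0.914, 0.405, -0.003], [0.405, 0.914, -0.001], [0.003, -0.003, -1.0]]
contact_force: [-0.2, -0.4, -0.2]
finger_gap: 0.998
grasp_force: 0.0
```

>>> jog_arm:
  plan:
    - [[0,0,-2.5,0,0,0],[0,0,-5,0,0,0],[0,0,-7.3,0,0,0],[0,0,-8.7,0,0,0],[0,0,-8.7,0,0,0]]

```text
clock: 18.45
tool_pos: [0.5041, 0.2821, 0.0177]
ee_rot: [[-0.914, 0.405, -0.004], [0.405, 0.914, -0.002], [0.003, -0.003, -1.0]]
contact_force: [-0.1, -0.5, 0.4]
finger_gap: 1.002
grasp_force: 0.0
```

>>> jog_arm:
  plan:
    - [[0,0,0,0,0,0],[0,0,0,0,0,0],[0,0,0,0,0,0],[0,0,0,0,0,0],[0,0,0,0,0,0],[0,0,0,0,0,0],[0,0,0,0,0,0],[0,0,0,0,0,0]]
  claw: 0
  grip_force: 60

```text
clock: 19.25
tool_pos: [0.5073, 0.2836, 0.0225]
ee_rot: [[-0.914, 0.405, 0.004], [0.405, 0.914, 0.001], [-0.003, 0.003, -1.0]]
contact_force: [-1.4, -0.3, 5.7]
finger_gap: 0.558
grasp_force: 60.7
```

>>> jog_arm:
  plan:
    - [[0,0,1,0,0,0],[0,0,3,0,0,0],[0,0,5.5,0,0,0],[0,0,8,0,0,0],[0,0,10,0,0,0],[0,0,11,0,0,0],[0,0,11,0,0,0],[0,0,11,0,0,0]]

```text
clock: 20.05
tool_pos: [0.5048, 0.2828, 0.1282]
ee_rot: [[-0.914, 0.405, -0.002], [0.405, 0.914, -0.001], [0.002, -0.002, -1.0]]
contact_force: [0.7, 0.5, -5.7]
finger_gap: 0.56
grasp_force: 62.9
```

```bash
python3 w.py
```

```text
[-2.700e-01  9.000e-02 -5.090e+00  0.000e+00 -4.243e+01  3.493e+01
  2.000e-02  0.000e+00 -0.000e+00] [0.5  0.53 0.53 0.   0.33 0.29 0.02 0.   0.  ] [0.50544194 0.28301722 0.12943999] 0.5587940389021528 20.55
```

5.1 N, clearly the heaviest (the others were 1.5 and 2.8 N). I'll raise it over the middle of the bench.

>>> jog_arm:
  plan:
    - [[0,-1,1.5,0,0,0],[0,-3.5,3,0,0,0],[0,-7,5,0,0,0],[0,-11,6,0,0,0],[0,-15,6.5,0,0,0],[0,-19,6.5,0,0,0],[0,-22,6.5,0,0,0],[0,-23.5,6.5,0,0,0]]

```text
clock: 21.35
tool_pos: [0.5057, 0.0447, 0.1964]
ee_rot: [[-0.913, 0.408, 0.002], [0.408, 0.913, -0.002], [-0.003, -0.001, -1.0]]
contact_force: [-0.3, 0.6, -5.3]
finger_gap: 0.556
grasp_force: 63.4
```

>>> jog_arm:
  plan:
    - [[0,0,0,0,0,0],[0,0,0,0,0,0],[0,0,0,0,0,0],[0,0,0,0,0,0],[0,0,0,0,0,0],[0,0,0,0,0,0],[0,0,0,0,0,0],[0,0,0,0,0,0]]

```text
clock: 22.15
tool_pos: [0.5055, 0.0482, 0.1946]
ee_rot: [[-0.915, 0.405, -0.0], [0.405, 0.915, 0.0], [0.0, -0.0, -1.0]]
contact_force: [-0.1, -0.3, -4.5]
finger_gap: 0.562
grasp_force: 63.4
```

```bash
python3 w.py; python3 -c "
from h import *
p,d=vision.read_camera('side');cv2.imwrite('pics/end.png',cv2.resize(p[:,:,::-1],(800,600)))"
```

```text
[-1.300e-01 -9.000e-02 -5.300e+00  2.000e-02 -3.480e+01  3.472e+01
  1.000e-02  0.000e+00  0.000e+00] [0.67 0.53 0.62 0.02 0.   0.   0.   0.   0.  ] [0.50554915 0.04800267 0.19462134] 0.5545966142550293 22.65
```

View pics/end.png

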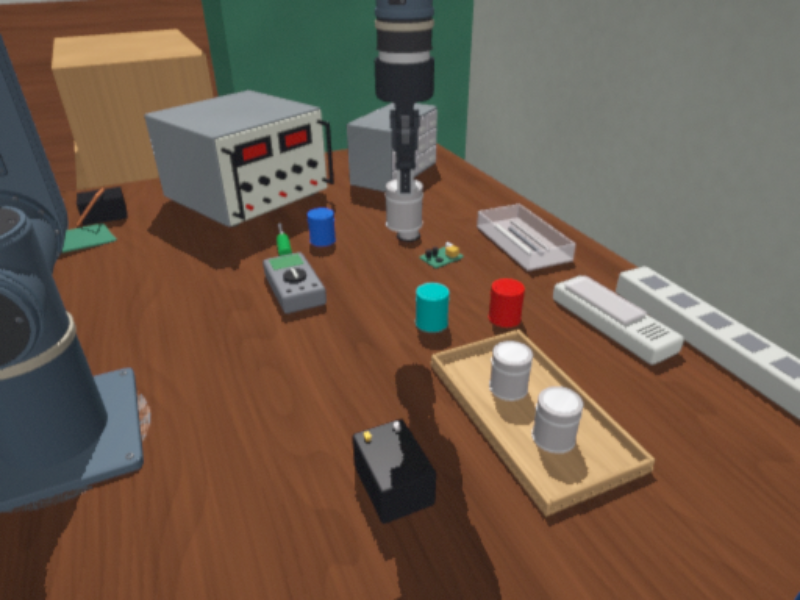

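The two lighter tins stand in the tray at (511,370) and (557,420). The heaviest is held upright at (405,207), and nothing else on the bench has moved.

```bash
python3 -c "
from station import arm
print(arm.close_job())"
```

```text
the job is handed in; nothing more can be done
None
```

The job is handed in, with no verdict returned: the heaviest tin (about 5.1 N) is held upright and still about 20 cm above the bench, and the two lighter ones (about 1.5 N and 2.8 N) stand let go in the tray.

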